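# Build the sieve column on the shaker and start it

### The job

Get the small sieve shaker ready and start it: set the open sieve into the mouth of the receiving pan on the shaker, then the lidded sieve into the open sieve, each fully home so that its shoulder sits flat on the rim below. The lidded sieve holds a weighed sample, so keep it upright and lower both sieves into place rather than dropping them. Only when the column is complete, press the shaker's black start plunger all the way down to its stop and let it spring back; do not disturb the other things on the bench.

Things in the scene. Friction and masses are not known exactly. Their poses are not given: they have to be found in the camera images.
- shaker: Vibratory sieve shaker standing fast on the bench: light grey housing 150 (x) by 240 mm (y), deck 51 mm high. Origin: centre of its underside, z up. Its -x side is the front, with a dial and a rocker switch, not used. A steel receiving pan is clamped on a round plate over its +y half; the start plunger is on the deck of its -y half.
- pan_rim (a point): Centre of the mouth of the receiving pan, at the height of its rim (108 mm above the bench); z up. The pan is a steel ring wall 64 mm outside and 59 mm inside diameter, 32 mm high, 29 mm deep, at [0, 60, 108] mm in the shaker's frame.
- open_sieve: Loose steel sieve without lid, gauze seen from above; 0.12 kg. Origin: centre of underside, z up. 0-12 mm: skirt 55.6 mm diameter, lowest 4 mm tapered to 51. At 12 mm: flat shoulder. 12-42 mm: frame 64 outside, 59 inside, open on top, gauze at 14. Skirt fits the pan with 1.7 mm clearance all round; home, the shoulder rests on its rim: origin 12 mm below pan_rim.
- covered_sieve: Loose steel sieve of the same skirt (0-12 mm) and frame (64 mm diameter, 12-42 mm), closed by a clipped-on aluminium lid up to 48 mm with a black knob (17 mm diameter) up to 62 mm; 0.2 kg. Origin: centre of underside, z up. Its skirt enters the top of the open sieve in the same way; home, its origin is 30 mm above the open sieve's origin.
- plunger_top (a point): Centre of the top of the start plunger, a black mushroom head 33 mm in diameter in a steel collar on the shaker's deck, at [-22, -76, 80] mm in the shaker's frame when up. It moves down when pressed.
- plunger (a joint): Travel of the start plunger in m: 0 = up (its spring holds it there), 0.008 = down on its stop; needs about 6 N at the stop.
- petri: Bystander: small covered dish with a pink filling, 58 mm diameter, 14 mm high; origin at the centre of its underside. To be left alone.
- blower: Bystander: dark rubber dust blower, 50 x 111 x 50 mm, its length along y; origin at the centre of its underside. To be left alone.
- forceps: Bystander: steel forceps lying on the bench, 12 x 134 x 9 mm, its length along y; origin at the centre of its underside. To be left alone.

How it is judged:
On the way, in this order (a step that is already met when the one before it is completed fails the run):
1. the open sieve is fully home in the mouth of the receiving pan (horizontal distance between open_sieve and pan_rim below 0.0035 m and z of open_sieve in the frame of pan_rim between -0.0145 and -0.0095 m and angle between open_sieve's own z axis and vertical below 0.06 rad), for 0.2 s.
2. the lidded sieve is fully home in the open sieve, which is home in the pan (all of step 1 and horizontal distance between covered_sieve and open_sieve below 0.0035 m and z of covered_sieve in the frame of open_sieve between 0.0275 and 0.0325 m and angle between covered_sieve's own z axis and vertical below 0.06 rad), for 0.2 s.
3. the start plunger is pressed down to its stop with the column complete (all of step 2 and value of joint plunger above 0.0068 m), for 0.04 s.
At the end, for the whole second after the job is handed in: The open sieve sits in the pan and the lidded sieve in the open sieve, each within 3.5 mm of concentric, within 2.5 mm of its seated height and within 0.06 rad of upright, at rest; the plunger is up again (less than 2 mm down) after having been pressed at least 6.8 of its 8 mm (all of step 2 and value of joint plunger below 0.002 m and linear speed of each of open_sieve, covered_sieve below 0.02 m/s); the robot touches nothing.
It fails at once if the start plunger is pressed (more than 4 mm) before the column is complete (value of joint plunger above 0.004 m and not (horizontal distance between open_sieve and pan_rim below 0.0035 m and z of open_sieve in the frame of pan_rim between -0.0145 and -0.0095 m and angle between each of open_sieve, covered_sieve's own z axis and vertical below 0.06 rad and horizontal distance between covered_sieve and open_sieve below 0.0035 m and z of covered_sieve in the frame of open_sieve between 0.0275 and 0.0325 m)).
It fails at once if the lidded sieve is tipped more than 0.5 rad, which spills the sample (angle between covered_sieve's own z axis and vertical above 0.5 rad).
It fails at once if a sieve is dropped (falls freely faster than 0.65 m/s, about 2 cm) ((contact force between open_sieve and the fingers below 0.2 N and linear speed of open_sieve above 0.65 m/s) or (contact force between covered_sieve and the fingers below 0.2 N and linear speed of covered_sieve above 0.65 m/s)).
It fails at once if a bystander (dish, blower, forceps) is moved more than 30 mm (distance of any of petri, blower, forceps from where it was at the start of the episode above 0.03 m).
It also fails if it takes over 64 s, if anything falls off the work surface, if the arm or the gripper's body presses on something with over 40 N, if the wrist force passes 120 N, or if a joint passes its speed limit or range.

### The arm

A 7-joint arm with a two-finger parallel gripper is mounted at the origin on a cart in front of the work surface, level with it; the furniture and walls round the work are solid. World frame = base frame: x ahead of the robot, y to its left, z up, the work surface at z = 0. Lengths are in m, angles in rad, forces in N, time in s.
With the tool pointing down it reaches from about 0.35 to 0.9 m from the base axis. Payload 19.9 kg.
Tool frame: the origin (TCP) lies at the very end of the fingers, on their centre line; the grasp point (between the pads) lies 19 mm behind it; z points along the fingers, y is the direction in which the jaws open and shut (so a half turn about z gives the same grasp; the last joint's range is limited). The gripper opens to 94 mm and grips with 3 to 60 N. Pads are 16 mm wide; open, the fingers measure 119 mm over their backs; the gripper's body (75 mm by 177 mm) begins 78 mm behind the grasp point.
Start: joints at [1.262, 0.417, -0.01, 1.614, 0.005, 1.111, -0.053], TCP at [0.165, -0.603, 0.205] pointing down, gripper open.
Joint ranges: [-2.81, 2.81], [-0.39, 2.02], [-1.27, 1.25], [0.06, 2.57], [-1.19, 4.33], [0.19, 2], [-2.82, 2.82]. Speed limits (rad/s): [1.89, 1.89, 2.39, 2.39, 3.01, 3.01, 3.01].

### API

Orientations are given as [roll, pitch, yaw] about the fixed x, y, z axes, in that order (R = Rz(yaw) Ry(pitch) Rx(roll)).
In Python, from workcell import arm gives the robot as it stands. Calls block until the motion is done:
- arm.move_ptp(position, orientation): joint-space move of the TCP to a pose.
- arm.line_to(position, orientation=None, velocity=0.15, f_stop=None): straight line of the TCP; orientation=None keeps the orientation; velocity is the mean speed in m/s. With f_stop (N) it stops when the force on the tool has changed by that much, and returns True; else False.
- arm.move_j(angles): joint-space move.
- arm.command_gripper(opening, squeeze=None): opening from 0.0 (shut) to 1.0 (fully open); squeeze is the grip in N (None keeps the last); returns when the fingers have stopped.
- arm.sleep(seconds).
- arm.solve_ik(position, orientation): joint angles nearest the present ones, or None.
- arm.sense(): the state.
- arm.snapshot(name): name is "scene" or "top"; returns the picture (384x512x3 uint8, red, green, blue); there is no depth.
- arm.get_calibration(name): a dict with "K" (3x3 intrinsics, pixels), "D" ([k1, k2, p1, p2, k3] as OpenCV has them; the pictures are not rectified), "world_from_camera" (4x4, takes a point from camera to world coordinates). Camera axes: x right, y up, looking along -z (the intrinsics and any distortion apply to the point x, -y, -z); pixel columns grow to the right and rows downward; lengths in m; the calibration is good to about 2 mm. A picture is of the moment at which its call begins. get_calibration takes no time and is no camera call.
A pose or a line that the arm cannot do raises arm.IKError and nothing moves.
- arm.sign_off(): hands the job in, once; it reports no verdict.
The state is a dict: "time_s": time; "qpos": joint angles; "joint_vel": joint speeds; "joint_torque": joint torques, N m; "ee_pos": TCP position; "tool_rot": TCP orientation; "contact_force": force on the tool from outside, world axes, zero at the start; "wrist_torque": the same for the moment, N m; "grip_width": opening from 0.0 (shut) to 1.0 (fully open).
Only numpy, scipy, OpenCV 4.12 (cv2) and the standard library are available. Lean on these libraries where they do the work, as an engineer would, in place of code of your own. Each camera call takes 0.05 s, during which the arm holds its last target.

## Working session

There is one attempt and no reset: what is moved stays moved. The work goes in short steps, each a Python script; the robot and the scene stay as the last script left them, time stands still between calls to the robot, and variables do not carry over. Pictures are saved under pics/ and viewed, and the job is handed in when it is done.

```bash
mkdir -p pics; ls; python3 - <<'E'
from workcell import arm
import cv2
for n in("scene","top"):
    im=arm.snapshot(n); cv2.imwrite(f"pics/{n}0.png",im[:,:,::-1])
    c=arm.get_calibration(n); print(n,c)
print(arm.sense())
E
```

```text
pics
scene {'K': array([[418.24536688,   0.        , 255.65227373],
       [  0.        , 418.24536688, 193.92363099],
       [  0.        ,   0.        ,   1.        ]]), 'D': array([-0.04930122,  0.        ,  0.        ,  0.        ,  0.        ]), 'world_from_camera': array([[-0.83646631,  0.25309405, -0.48607356, -0.04361045],
       [-0.54741842, -0.34439556,  0.76270884,  0.85597194],
       [ 0.02563549,  0.90406587,  0.42662363,  0.60096343],
       [ 0.        ,  0.        ,  0.        ,  1.        ]])}
top {'K': array([[459.58344651,   0.        , 251.59795128],
       [  0.        , 459.58344651, 186.32251207],
       [  0.        ,   0.        ,   1.        ]]), 'D': array([-0.09753608,  0.        ,  0.        ,  0.        ,  0.        ]), 'world_from_camera': array([[-1.06823859e-03,  9.79284616e-01, -2.02485799e-01,
         2.94600314e-01],
       [-9.99999386e-01, -1.10562940e-03, -7.15503609e-05,
        -7.99038796e-02],
       [-2.93942421e-04,  2.02485598e-01,  9.79285197e-01,
         1.19992357e+00],
       [ 0.00000000e+00,  0.00000000e+00,  0.00000000e+00,
         1.00000000e+00]])}
{'time_s': 0.1, 'qpos': array([ 1.26250339,  0.41789486, -0.01029341,  1.614115  ,  0.00468688,
        1.11069924, -0.05297868]), 'joint_vel': array([ 0.00097886,  0.00111904,  0.00038706, -0.0004419 , -0.0011671 ,
        0.00090925, -0.00154304]), 'joint_torque': array([ 3.99814489e-04, -8.52579546e+01,  6.39503784e-01, -4.26694858e+01,
       -4.89848724e-02,  1.64358714e-02,  1.02529182e-04]), 'ee_pos': array([ 0.16467175, -0.6025624 ,  0.20489958]), 'tool_rot': array([-3.14050278e+00,  7.76470080e-05,  2.66807694e-01]), 'contact_force': array([ 0.09879776,  0.23707336, -0.43185031]), 'wrist_torque': array([-0.03283038, -0.00319968, -0.08405781]), 'grip_width': 0.9975969616634888}
```

View pics/scene0.png

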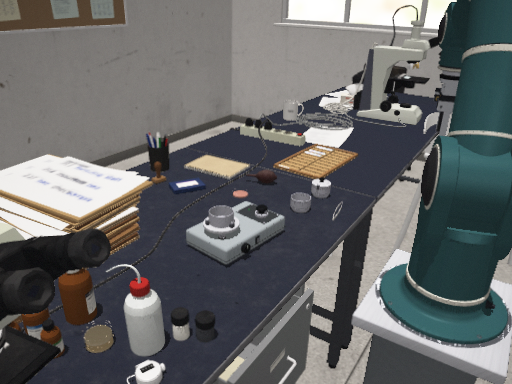

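View pics/top0.png

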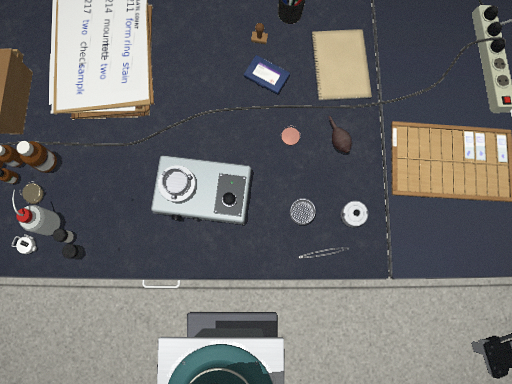

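The top view has the shaker at about (202,188) with the pan at (178,183) and the plunger at (229,198). The open sieve is at (302,211), the lidded one at (355,213), the dish at (291,135), the blower at (341,137) and the forceps at (325,253). I'll zoom in next.

```bash
python3 - <<'E'
import cv2
t=cv2.imread("pics/top0.png"); s=cv2.imread("pics/scene0.png")
cv2.imwrite("pics/topz.png",cv2.resize(t[140:270,140:390],None,fx=3.2,fy=3.2,interpolation=cv2.INTER_CUBIC))
cv2.imwrite("pics/scez.png",cv2.resize(s[165:275,170:360],None,fx=4.2,fy=4.2,interpolation=cv2.INTER_CUBIC))
E
```

```text
(no output)
```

View pics/topz.png

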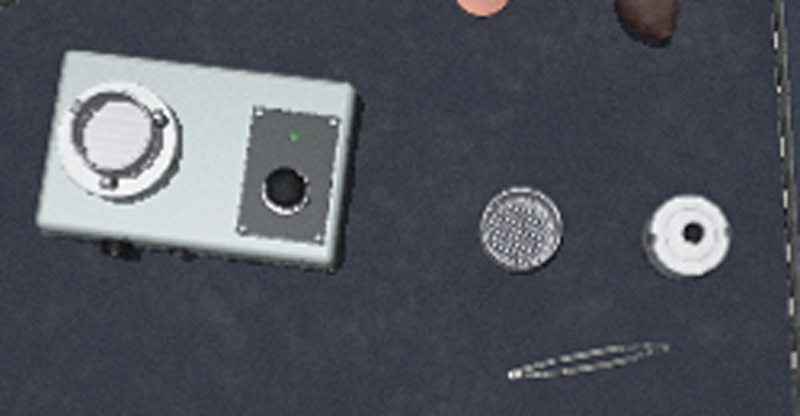

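View pics/scez.png

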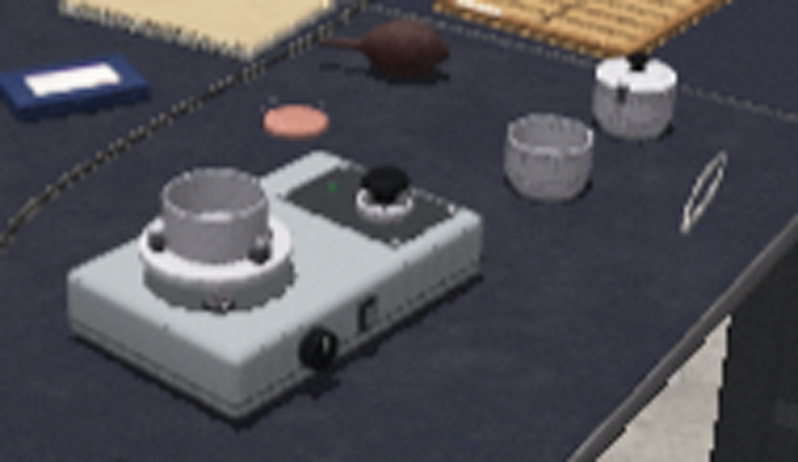

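```bash
cat > h.py <<'E'
import numpy as np, cv2
from workcell import arm
def ray(name,px):
    c=arm.get_calibration(name)
    u=cv2.undistortPoints(np.array(px,float).reshape(-1,1,2),c["K"],c["D"]).reshape(-1,2)
    T=c["world_from_camera"]
    d=np.c_[u[:,0],-u[:,1],-np.ones(len(u))]@T[:3,:3].T
    return T[:3,3],d
def onz(name,px,z):
    o,d=ray(name,px); return o+d*((z-o[2])/d[:,2])[:,None]
def proj(name,P):
    c=arm.get_calibration(name);T=c["world_from_camera"]
    p=(np.array(P,float).reshape(-1,3)-T[:3,3])@T[:3,:3]
    p=p*[1,-1,-1]
    return cv2.projectPoints(p.reshape(-1,1,3),np.zeros(3),np.zeros(3),c["K"],c["D"])[0].reshape(-1,2)
def zoom(im,c,h,f):
    x,y=int(c[0]),int(c[1])
    return cv2.resize(im[y-h:y+h,x-h:x+h],None,fx=f,fy=f,interpolation=cv2.INTER_NEAREST)
def circ(p,z,r,n=72):
    a=np.linspace(0,2*np.pi,n,endpoint=False)
    return np.c_[p[0]+r*np.cos(a),p[1]+r*np.sin(a),np.full(n,z)]
E
python3 - <<'E'
from h import *
t=cv2.imread("pics/top0.png"); s=cv2.imread("pics/scene0.png")
A=[zoom(t,(178,183),24,8),zoom(s,(222,219),24,8)]
B=[zoom(t,(302,211),24,8),zoom(s,(301,202),24,8)]
cv2.imwrite("pics/zz.png",np.hstack(A)); cv2.imwrite("pics/zz2.png",np.hstack(B))
print(onz("top",[(178,180)],.108),onz("top",[(302,211)],.042),onz("top",[(355,213)],.048),onz("top",[(229,197)],.08),onz("top",[[291,135],[341,137],[325,253]],.01))
print(onz("scene",[(222,210)],.108),onz("scene",[(300,197)],.042))
E
```

```text
[[0.53632824 0.09969307 0.108     ]] [[ 0.4696661  -0.20818227  0.042     ]] [[ 0.46322835 -0.3426263   0.048     ]] [[ 0.49921899 -0.02381312  0.08      ]] [[ 0.68263454 -0.18681562  0.01      ]
 [ 0.67722184 -0.32289079  0.01      ]
 [ 0.36487826 -0.26887825  0.01      ]]
[[0.53468086 0.10564892 0.108     ]] [[ 0.46979953 -0.20630767  0.042     ]]
```

View pics/zz.png

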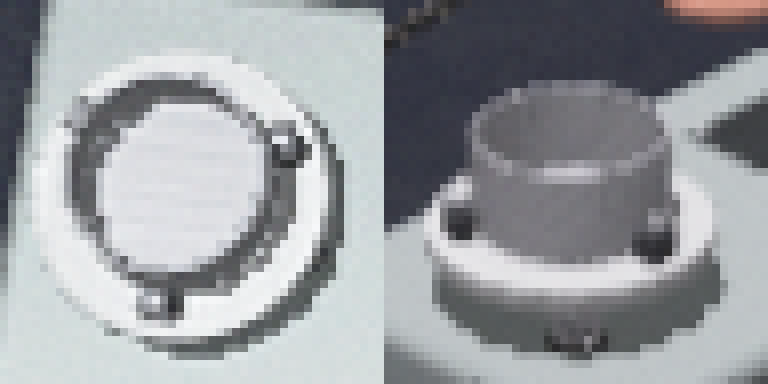

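View pics/zz2.png

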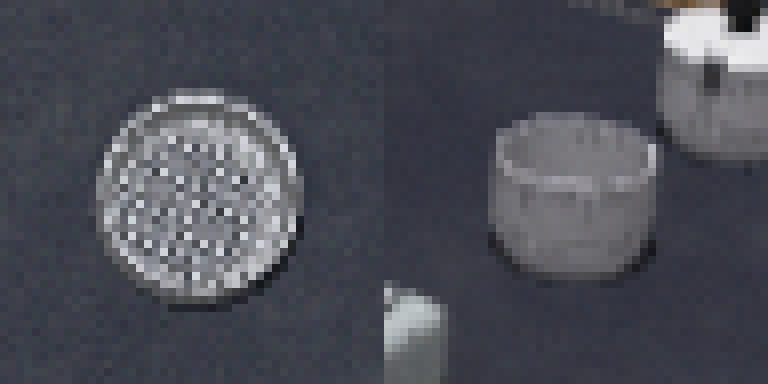

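```bash
python3 - <<'E'
from h import *
def fit(P):
    A=np.c_[2*P[:,:2],np.ones(len(P))]; s=np.linalg.lstsq(A,(P[:,:2]**2).sum(1),rcond=None)[0]
    return s[:2],np.sqrt(s[2]+s[0]**2+s[1]**2)
zs=np.array([[470,135],[671,130],[570,78],[500,95],[640,92]]); px=np.c_[(zs[:,0]-384)/8+198-.5,zs[:,1]/8+195-.5]
print("pan scene",fit(onz("scene",px,.108)))
zt=np.array([[66,150],[190,76],[92,105],[130,82]]);px=zt/8+[154,159]-.5
P=onz("top",px,.108);print("pan top",fit(P))
# sieve outlines
t=cv2.imread("pics/top0.png")
g=cv2.cvtColor(t,cv2.COLOR_BGR2GRAY)
for n,c,z in(("open",(302,211),.042),("cov",(355,213),.045)):
    m=(cv2.GaussianBlur(g,(3,3),0)>95).astype(np.uint8); m[:c[1]-20]=0;m[c[1]+20:]=0;m[:,:c[0]-22]=0;m[:,c[0]+22:]=0
    k=max(cv2.findContours(m,0,1)[0],key=cv2.contourArea);(x,y),r=cv2.minEnclosingCircle(k)
    print(n,x,y,r,onz("top",[(x,y)],z), r/459*1.17)
hs=cv2.cvtColor(t,cv2.COLOR_BGR2GRAY)[185:212,218:242]; yy,xx=np.nonzero(hs<45);print("plunger px",xx.mean()+218,yy.mean()+185,len(xx),onz("top",[(xx.mean()+218,yy.mean()+185)],.08))
for p in([.47,-.208],[.463,-.343],[.536,.1],[.498,-.025]):
  for yaw in(0,np.pi/2,-np.pi/2): 
    for z in (.014,.2):
      q=arm.solve_ik([*p,z],[np.pi,0,yaw]);print(p,round(yaw,2),z,None if q is None else np.round(q,2))
E
```

```text
pan scene (array([0.53683023, 0.10765765]), np.float64(0.03200997837335884))
pan top (array([0.53542358, 0.10923948]), np.float64(0.03170618445365511))
open 302.2303771972656 210.6492156982422 13.055277824401855 [[ 0.47056811 -0.20879078  0.042     ]] 0.033278159160240024
cov 354.6698913574219 213.13592529296875 13.254939079284668 [[ 0.46332091 -0.34244533  0.045     ]] 0.03378709961386288
plunger px 229.0731707317073 197.9268292682927 82 [[ 0.49688618 -0.0240146   0.08      ]]
[0.47, -0.208] 0 0.014 [ 0.55  0.51 -0.23  2.02  0.19  0.64 -1.38]
[0.47, -0.208] 0 0.2 [ 0.6   0.24 -0.28  1.89  0.08  1.03 -1.28]
[0.47, -0.208] 1.57 0.014 [ 0.76  0.55 -0.49  2.01  0.4   0.68  0.01]
[0.47, -0.208] 1.57 0.2 [ 0.82  0.26 -0.54  1.88  0.16  1.04  0.22]
[0.47, -0.208] -1.57 0.014 [ 0.27  0.5   0.11  2.03 -0.09  0.62 -2.7 ]
[0.47, -0.208] -1.57 0.2 [ 0.41  0.23 -0.06  1.89  0.02  1.02 -2.8 ]
[0.463, -0.343] 0 0.014 [ 0.66  0.58 -0.1   1.87  0.08  0.7  -1.05]
[0.463, -0.343] 0 0.2 [ 0.69  0.34 -0.13  1.74  0.05  1.06 -1.03]
[0.463, -0.343] 1.57 0.014 [ 0.85  0.61 -0.35  1.86  0.29  0.73  0.34]
[0
[... 322 characters left out ...]
3  1.1  -2.1 ]
[0.536, 0.1] 1.57 0.014 [ 0.31  0.65 -0.7   1.93  0.59  0.78 -0.73]
[0.536, 0.1] 1.57 0.2 [ 0.52  0.43 -0.96  1.8   0.39  1.12 -0.58]
[0.536, 0.1] -1.57 0.014 [ 0.56  0.86 -1.09  1.92  0.93  0.98  2.16]
[0.536, 0.1] -1.57 0.2 [ 0.59  0.49 -1.08  1.79  0.47  1.15  2.5 ]
[0.498, -0.025] 0 0.014 [ 0.32  0.51 -0.41  2.05  0.33  0.64 -1.87]
[0.498, -0.025] 0 0.2 [ 0.51  0.24 -0.6   1.91  0.16  1.03 -1.73]
[0.498, -0.025] 1.57 0.014 [ 0.45  0.54 -0.56  2.04  0.45  0.68 -0.41]
[0.498, -0.025] 1.57 0.2 [ 0.61  0.26 -0.71  1.91  0.2   1.04 -0.19]
[0.498, -0.025] -1.57 0.014 [-0.83  0.81  1.08  2.08 -0.97  0.88 -2.31]
[0.498, -0.025] -1.57 0.2 [-0.91  0.34  1.09  1.95 -0.35  1.05 -2.81]
```

The pan centre comes out at (0.537, 0.108) from the scene view and (0.535, 0.109) from the top view. Both fits give a radius of 32 mm, as specified. The pan–plunger offset also matches the given geometry. I'll refine the pan centre by touch, feeling the inside of the mouth with the closed fingertips.

```bash
python3 - <<'E'
from h import *
Y=np.pi/2; O=[np.pi,0,Y]; c=np.array([.536,.108])
arm.command_gripper(0.0,10)
arm.move_ptp([*c,.18],O); print(arm.sense()["time_s"],arm.sense()["ee_pos"])
print(arm.line_to([*c,.094],O,velocity=.12,f_stop=6)); s=arm.sense();print(s["time_s"],s["ee_pos"],s["grip_width"])
r={}
for k,d in(("x+",(1,0)),("x-",(-1,0)),("y+",(0,1)),("y-",(0,-1))):
    h=arm.line_to([*(c+np.array(d)*.03),.094],O,velocity=.025,f_stop=3); s=arm.sense()
    r[k]=s["ee_pos"];print(k,h,s["ee_pos"],s["contact_force"].round(1),s["time_s"])
    arm.line_to([*c,.094],O,velocity=.08)
    if k=="x-":
        c[0]=(r["x+"][0]+r["x-"][0])/2
c[1]=(r["y+"][1]+r["y-"][1])/2
print("centre",c)
arm.line_to([*c,.094],O,velocity=.08);arm.line_to([*c,.2],O,velocity=.2);print(arm.sense()["time_s"])
E
```

```text
4.3417 [0.53621022 0.1071816  0.17989881]
False
5.2083 [0.53632253 0.10820043 0.09457843] 0.006967260467505475
x+ True [0.54957519 0.10807807 0.0936035 ] [-2.2  1.4  1.6] 5.8833
x- True [0.51903028 0.10790827 0.09405555] [4.5 0.4 0.4] 6.9417
y+ True [0.53461599 0.12867348 0.09374464] [ 0.  -1.7  1.2] 8.1333
y- True [0.53422453 0.09291601 0.09393116] [0.8 3.9 1.8] 9.25
centre [0.53430274 0.11079474]
10.525
```

```bash
python3 - <<'E'
from h import *
O=[np.pi,0,np.pi/2]; c=np.array([.5343,.1100])
arm.line_to([*c,.094],O,velocity=.2)
r={}
for k,d in(("y+",(0,1)),("y-",(0,-1)),("x+",(1,0)),("x-",(-1,0))):
    d=np.array(d); m=.014 if k[0]=="y" else .011
    arm.line_to([*(c+d*m),.094],O,velocity=.06); arm.sleep(.1)
    h=arm.line_to([*(c+d*.03),.094],O,velocity=.02,f_stop=6); s=arm.sense()
    r[k]=s["ee_pos"];print(k,h,s["ee_pos"],s["contact_force"].round(1),s["time_s"])
    arm.line_to([*c,.094],O,velocity=.08)
print("centre",(r["x+"][0]+r["x-"][0])/2,(r["y+"][1]+r["y-"][1])/2)
arm.line_to([*c,.2],O,velocity=.2);print(arm.sense()["time_s"])
E
```

```text
y+ True [0.53425327 0.12872125 0.09373012] [ 0.6 -1.9  1.5] 12.125
y- True [0.53420263 0.09292931 0.09398579] [0.2 3.5 0.5] 13.3833
x+ True [0.55049922 0.10997384 0.09362886] [-0.6  0.1  1.3] 14.6583
x- True [0.51843362 0.11009382 0.09413429] [ 3.3  1.7 -0.6] 15.9083
centre 0.5344664211108087 0.11082528176265857
16.95
```

The second pass agrees: the pan centre by touch is (0.5345, 0.1108). That is 2 mm from vision, which fits the calibration tolerance. Next is the open sieve. I'll grip it once along y to centre it, then along x to carry it.

```bash
cat >> h.py <<'E'
def pick(p,z,force=20):
    O1=[np.pi,0,0];O2=[np.pi,0,np.pi/2]
    arm.move_ptp([*p,.13],O1); arm.command_gripper(1.0)
    print("down",arm.line_to([*p,z],velocity=.12,f_stop=8))
    arm.command_gripper(0.0,4); s=arm.sense(); print("w",s["grip_width"]*94,s["ee_pos"],s["time_s"])
    arm.command_gripper(1.0)
    arm.line_to([*p,.075],O1,velocity=.15)
    arm.line_to([*p,.076],O2,velocity=.01) if False else arm.move_ptp([*p,.075],O2)
    print("down",arm.line_to([*p,z],O2,velocity=.08,f_stop=8))
    arm.command_gripper(0.0,force); s=arm.sense(); print("w",s["grip_width"]*94,s["ee_pos"],s["time_s"])
E
python3 - <<'E'
from h import *
pick([.4700,-.2080],.014)
arm.line_to([.47,-.208,.10],velocity=.12)
s=arm.sense();print(s["ee_pos"],s["contact_force"],s["grip_width"]*94,s["time_s"])
for n in("scene","top"): cv2.imwrite(f"pics/{n}1.png",arm.snapshot(n)[:,:,::-1])
a=cv2.imread("pics/scene1.png")[150:270,190:350];b=cv2.imread("pics/top1.png")[130:270,200:390]
cv2.imwrite("pics/v1.png",np.hstack([cv2.resize(a,(400,300)),cv2.resize(b,(400,300))]))
E
```

```text
down False
w 64.9825748033836 [ 0.47005077 -0.20811256  0.01411725] 21.3333
down False
w 64.507798406296 [ 0.46997396 -0.20809007  0.01409372] 25.2917
[ 0.4695964  -0.20801714  0.09940657] [ 0.84558836  0.09767914 -1.30463294] 64.52384273623746 26.1583
```

View pics/v1.png

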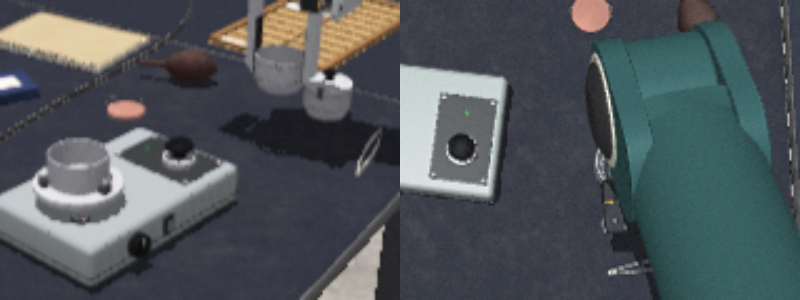

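Width 64.5 mm at the pads and the scene view shows the sieve hanging level in the jaws. Now I'll seat it in the pan.

```bash
python3 - <<'E'
from h import *
O=[np.pi,0,np.pi/2]; c=[.5345,.1108]
arm.line_to([.47,-.208,.16],velocity=.3)
arm.line_to([*c,.16],O,velocity=.28)
arm.line_to([*c,.130],O,velocity=.1)
s=arm.sense();print(s["ee_pos"],s["tool_rot"],s["time_s"])
h=arm.line_to([*c,.1095],O,velocity=.03,f_stop=8)
s=arm.sense();print(h,s["ee_pos"],s["contact_force"].round(1),s["time_s"])
cv2.imwrite("pics/s2.png",zoom(arm.snapshot("scene")[:,:,::-1],(225,205),40,8))
E
```

```text
[0.53427521 0.11064981 0.12966262] [-3.14071781e+00 -1.45162971e-04  1.57069287e+00] 28.3667
True [0.53431119 0.11071498 0.10999233] [-0.8 -0.1  7.3] 29.0167
```

View pics/s2.png

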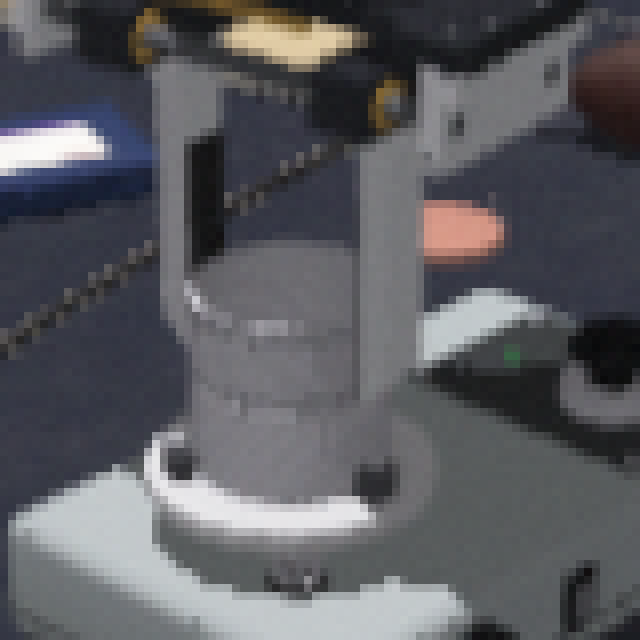

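The force rose at TCP z = 0.110, which is the seated height. The picture shows the frame flush on the pan rim. I'll release it and pick the lidded sieve, gripping at ±45° because its lid clips lie along ±y.

```bash
python3 - <<'E'
from h import *
arm.command_gripper(1.0)
arm.line_to([.5345,.1108,.17],velocity=.25)
a=arm.snapshot("scene")[:,:,::-1]; cv2.imwrite("pics/s3.png",zoom(a,(225,205),40,8))
p=[.4627,-.3416]; z=.014
O1=[np.pi,0,-np.pi/4];O2=[np.pi,0,np.pi/4]
arm.move_ptp([*p,.12],O1); print(arm.sense()["time_s"])
print("down",arm.line_to([*p,z],O1,velocity=.12,f_stop=8))
arm.command_gripper(0.0,4); s=arm.sense(); print("w",s["grip_width"]*94,s["ee_pos"],s["time_s"])
arm.command_gripper(1.0)
arm.line_to([*p,.07],O1,velocity=.15)
arm.move_ptp([*p,.07],O2)
print("down",arm.line_to([*p,z],O2,velocity=.1,f_stop=8))
arm.command_gripper(0.0,25); s=arm.sense(); print("w",s["grip_width"]*94,s["ee_pos"],s["time_s"])
arm.line_to([*p,.10],O2,velocity=.12)
s=arm.sense(); print("w",s["grip_width"]*94,s["ee_pos"],s["contact_force"],s["time_s"])
b=arm.snapshot("scene")[:,:,::-1]; cv2.imwrite("pics/s4.png",np.hstack([zoom(a,(225,205),40,5),zoom(b,(325,175),40,5)]))
E
```

```text
31.8417
down False
w 64.27224793641646 [ 0.46264263 -0.34178047  0.01415124] 33.45
down False
w 63.5948384994716 [ 0.46275396 -0.34175919  0.01419575] 37.1917
w 63.89317036279989 [ 0.46228191 -0.34154358  0.09936775] [-0.41567539 -1.25199617 -2.1220982 ] 38.0583
```

View pics/s4.png

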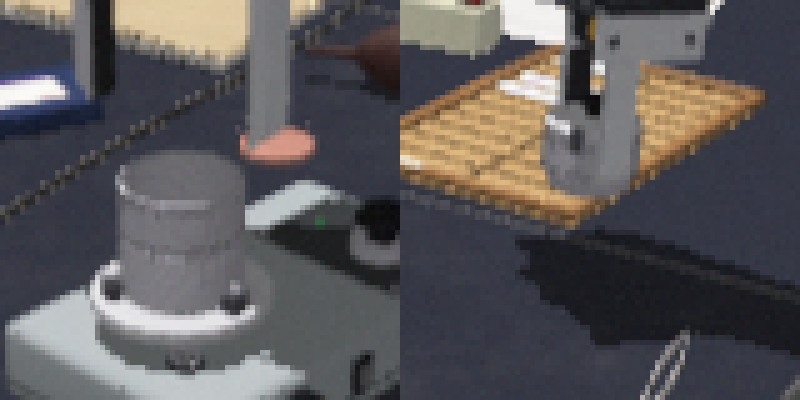

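Left half: the open sieve sits flush on the pan. Right half: the lidded sieve is held and upright. Now I'll place it.

```bash
python3 - <<'E'
from h import *
O=[np.pi,0,np.pi/2]; c=[.5345,.1108]
arm.line_to([.4627,-.3416,.20],velocity=.3)
arm.line_to([*c,.20],O,velocity=.28)
arm.line_to([*c,.161],O,velocity=.1)
s=arm.sense();print(s["ee_pos"],s["tool_rot"],s["time_s"])
h=arm.line_to([*c,.1395],O,velocity=.03,f_stop=8)
s=arm.sense();print(h,s["ee_pos"],s["contact_force"].round(1),s["time_s"])
cv2.imwrite("pics/s5.png",zoom(arm.snapshot("scene")[:,:,::-1],(225,195),40,8))
E
```

```text
[0.53441883 0.11091018 0.1609043 ] [-3.14111288e+00 -2.70124182e-04  1.57099817e+00] 40.9167
True [0.53432631 0.11068863 0.1401561 ] [-2.  -1.3  9.4] 41.5917
```

View pics/s5.png

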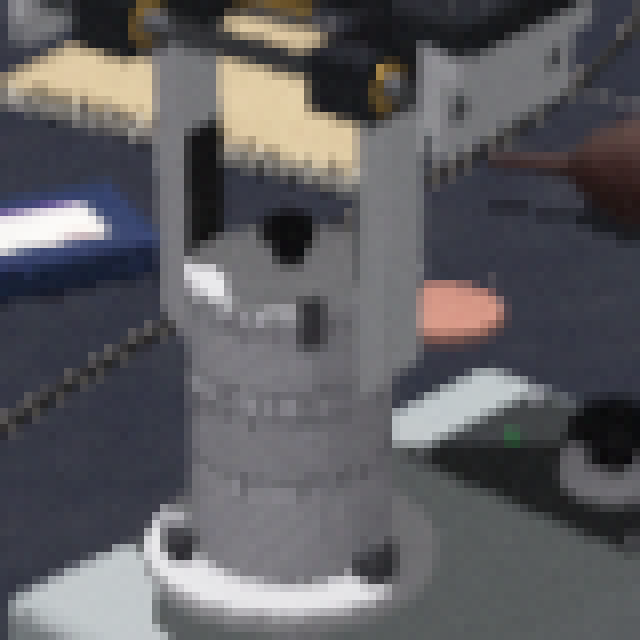

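The force rose at TCP z = 0.140, so the lidded sieve is seated with both shoulders flush. I'll release it, check the column, then press the plunger. Geometry from the touched pan centre puts it at (0.496, -0.0215), and vision agrees.

```bash
python3 - <<'E'
from h import *
arm.command_gripper(1.0)
arm.line_to([.5345,.1108,.22],velocity=.2)
arm.sleep(.1)
cv2.imwrite("pics/s6.png",zoom(arm.snapshot("scene")[:,:,::-1],(225,195),40,8)); print(arm.sense()["time_s"])
E
```

```text
43.0
```

View pics/s6.png

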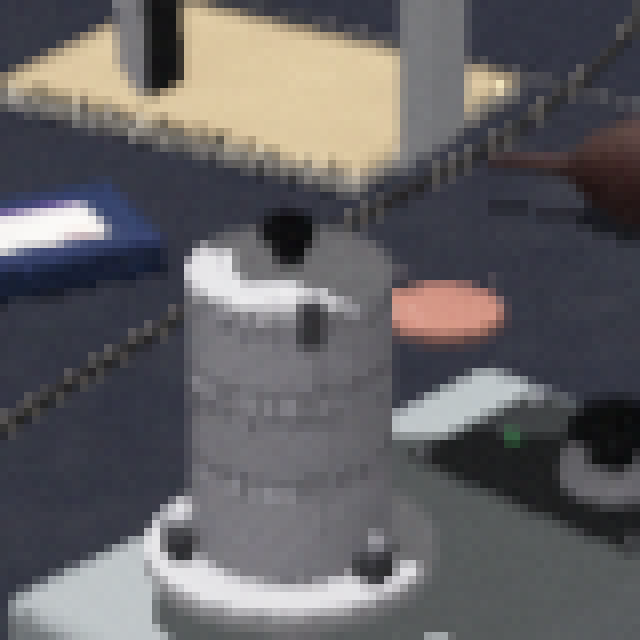

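The column is straight and flush: knob at (288,235) and even seams at y≈395 and 480 in the enlarged picture. Pressing the plunger now.

```bash
python3 - <<'E'
from h import *
O=[np.pi,0,np.pi/2]; c=[.496,-.0215]
arm.line_to([*c,.22],O,velocity=.25)
arm.command_gripper(0.0,10)
arm.line_to([*c,.088],O,velocity=.15)
arm.sleep(.1); s=arm.sense();print(s["ee_pos"],s["contact_force"].round(1),s["time_s"])
h=arm.line_to([*c,.068],O,velocity=.03,f_stop=18)
s=arm.sense();print(h,s["ee_pos"],s["contact_force"].round(1),s["time_s"])
arm.sleep(.25);s=arm.sense();print(s["ee_pos"],s["contact_force"].round(1),s["time_s"])
cv2.imwrite("pics/s7.png",zoom(arm.snapshot("scene")[:,:,::-1],(250,205),45,8))
E
```

```text
[ 0.4964858  -0.02162569  0.08874684] [0.4 0.9 0.4] 46.25
True [ 0.49640152 -0.02162507  0.07161385] [-5.7 -1.  20.5] 46.8083
[ 0.49638424 -0.02159825  0.07166064] [-4.9 -1.1 19.1] 47.0583
```

View pics/s7.png

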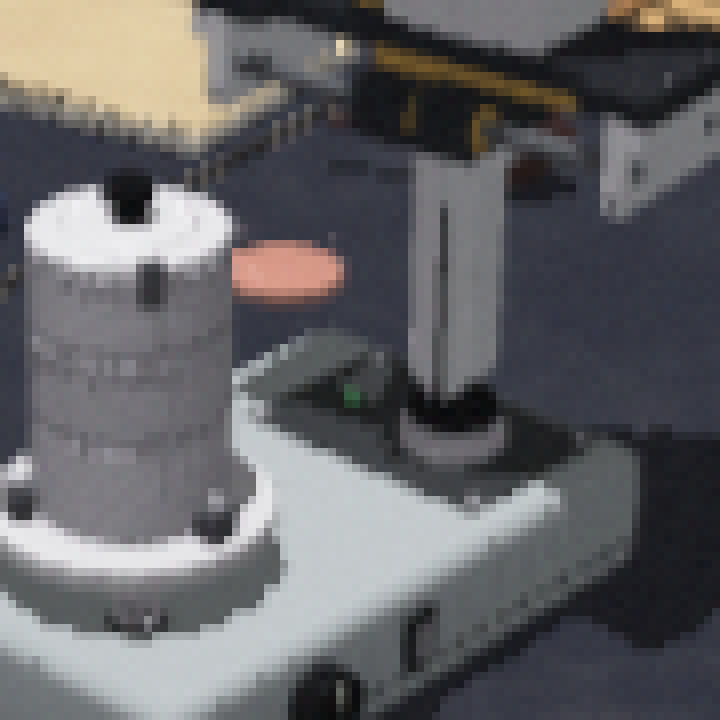

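At TCP z = 0.0716 with 19 N (against about 6 N needed), the plunger is on its stop. The column looks intact. Lifting off.

```bash
python3 - <<'E'
from h import *
O=[np.pi,0,np.pi/2]; c=[.496,-.0215]
arm.line_to([*c,.09],O,velocity=.05)
arm.line_to([*c,.25],O,velocity=.2)
arm.line_to([.40,-.25,.25],O,velocity=.25)
arm.sleep(.3); s=arm.sense();print(s["ee_pos"],s["contact_force"].round(1),s["time_s"])
a=arm.snapshot("scene")[:,:,::-1]; t=arm.snapshot("top")[:,:,::-1]; cv2.imwrite("pics/top8.png",t)
cv2.imwrite("pics/s8.png",np.hstack([zoom(a,(250,205),45,4),cv2.resize(t[120:270,140:390],(433,360))[:360]]))
E
```

```text
[ 0.40025959 -0.24951118  0.25002231] [-0.7 -0.8 -0.4] 50.025
```

View pics/s8.png

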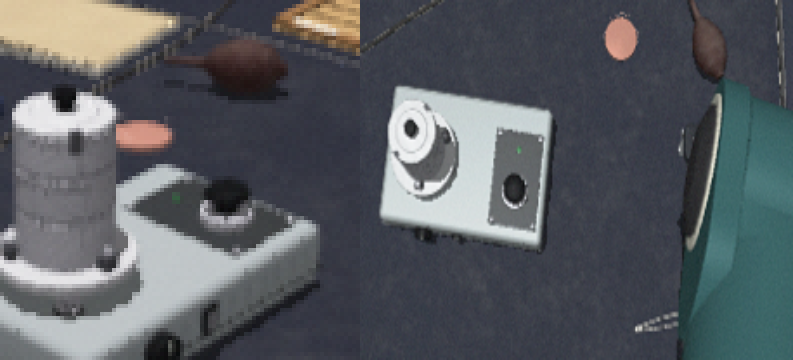

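The plunger is up again, the column is straight, and the dish, blower and visible tip of the forceps are where they were. Handing in.

```bash
python3 -c "
from workcell import arm
print(arm.sign_off(), arm.sense()['time_s'])"
```

```text
the job is handed in; nothing more can be done
the job is handed in; nothing more can be done
```

The shaker is loaded and was started, and I handed the job in at about 50 s of the 64 s allowed. No verdict was reported.

- **Locating the pan:** I found everything in the two camera views, then refined the pan centre by feeling the inside of its mouth. Two passes gave (0.5345, 0.1108). That is about 2 mm from the camera estimate, roughly the stated calibration error, so I used the touch value.
- **Seating the sieves:** I gripped each sieve in two crossed directions so it was centred in the jaws, then lowered it under force control. Contact came at tool heights of 0.1100 m (open sieve) and 0.1402 m (lidded sieve); the seated heights are 0.110 and 0.140 m.
- **Pressing the plunger:** I pressed it to z = 0.0716 m with about 19 N, so it was on its stop. I then lifted clear.
- **Last checks:** The final pictures show the column straight with flush seams and the plunger up. The force reading was near zero with the arm away from everything. The dish and blower looked unmoved. The arm hid part of the forceps in the last top view, and only the visible tip could be checked; it was in place.

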